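# Fit the hand knob on the axis drive and wind it back to zero

## Task

The axis drive of the dispenser has been left off its zero. Take the black crossbar hand knob with the square bore, fit it fully home on the square shaft that sticks out of the drive's sloping face, and with it turn the shaft clockwise until its pointer rests at the zero stop; leave the knob on the shaft and let go. Turn the shaft only with the knob, without the gripper pressing on the drive or its pointer, and leave the other things on the bench where they are.

Things in the scene. Friction and masses are not known exactly. Their poses are not given: they have to be found in the camera images.
- knob: Black plastic hand knob, loose, standing on the bench: square hub 34 x 34 mm, 20 mm tall, and on it a crossbar 110 long (x), 30 wide (y), 28 mm tall; 48 mm tall in all. A 17.5 mm square bore, sides parallel to x and y, runs right through along z. Origin: centre of the hub's underside, z up. Fits the shaft in any of four quarter turns. About 0.16 kg.
- shaft (a point): Steel shaft 16 mm square (sides along x, y) on a 44 mm round collar, turning together. Origin: centre of the collar's top (shoulder), where the knob's underside rests when home; z runs out along the shaft, 35 deg from vertical; shaft 40 mm long, last 4 mm tapered. x points along the pointer, a finger 6-12 mm below the shoulder, out to 56 mm. The shoulder is 20 mm above the drive's sloping face.
- spindle (a joint): Angle of the shaft, rad: 0 with the pointer at the zero stop (a hard stop; pointing straight up the sloping face, beside the stop pin), growing counter-clockwise seen from outside along the shaft, up to 1.7. Stiff (0.15 N m): it stays where it is left. Back to zero is clockwise seen from outside.
- drive: Black drive housing, fixed: 220 mm deep (x), 160 wide (y), 155 tall; origin: centre of its underside, front is -x. Its face slopes 35 deg from level, from 50 mm high at the front edge to 155 mm high 150 mm farther back. The shaft leaves mid-face, 25 mm in front of the origin, where the face is 103 mm high. On the face: a 132 mm round scale plate and a steel stop pin 10 mm thick, 14 tall.
- handwheel: Bystander: black plastic three-spoke round handwheel, 90 mm diameter, 30 mm tall, round bore; it does not belong on this drive. Origin: centre of its underside.
- screwdriver: Bystander: screwdriver lying along its x, 190 mm long. Origin: under its middle.
- bottle: Bystander: bottle with white cap, 70 mm diameter, 160 mm tall. Origin: centre of its underside.
- jar: Bystander: glass jar with blue cap, 60 mm diameter, 75 mm tall. Origin: centre of its underside.
- bin: Bystander: blue open bin, 160 x 240 mm, 90 mm tall. Origin: centre of its underside.
- rack: Bystander: white vial rack block, 80 x 130 mm, 45 mm tall. Origin: centre of its underside.
- beaker: Bystander: white cup, 70 mm diameter, 90 mm tall. Origin: centre of its underside.

How it is judged:
On the way:
1. the knob is fully home on the square shaft while the pointer is still away from zero (distance between knob and shaft below 0.005 m and angle between the z axis of knob and the z axis of shaft, either way round below 0.09 rad and value of joint spindle above 0.3 rad), for 0.2 s.
At the end, for the whole second after the job is handed in: The knob sits on the shaft fully home (origins within 5 mm, axes within 0.09 rad), the shaft is within 0.06 rad of the zero stop, and the knob is at rest and let go (distance between knob and shaft below 0.005 m and angle between the z axis of knob and the z axis of shaft, either way round below 0.09 rad and value of joint spindle below 0.06 rad and linear speed of knob below 0.01 m/s and angular speed of knob below 0.05 rad/s); the robot touches nothing.
It fails at once if a bystander is moved more than 25 mm (distance of any of handwheel, screwdriver, bottle, jar, bin, rack, beaker from where it was at the start of the episode above 0.025 m).
It fails at once if the robot presses directly on the drive, its shaft or pointer (over 10 N) (contact force between any of the fingers, the arm and drive above 10 N).
It also fails if it takes over 45 s, if anything falls off the work surface, if the arm or the gripper's body presses on something with over 40 N, if the wrist force passes 120 N, or if a joint passes its speed limit or range.

## Robot

A 6-joint arm with a two-finger parallel gripper is mounted at the origin on the work surface. World frame = base frame: x ahead of the robot, y to its left, z up, the work surface at z = 0. Lengths are in m, angles in rad, forces in N, time in s.
With the tool pointing down it reaches from about 0.3 to 0.875 m from the base axis. Payload 6.4 kg.
Tool frame: the origin (TCP) lies at the centre of the arm's flange, where the gripper is bolted on; the fingertips stand 166 mm ahead of it and the grasp point (between the pads) lies 147 mm ahead of it; z points along the fingers, y is the line along which they close (so a half turn about z gives the same grasp; the last joint's range is limited). The gripper opens to 88 mm and grips with 3 to 60 N. Pads are 18 mm wide; open, the fingers measure 123 mm over their backs; the gripper's body (75 mm by 187 mm) begins 45 mm behind the grasp point.
Start: joints at [0.983, 0.181, 1.607, -0, 1.354, -0.206], TCP at [0.214, 0.534, 0.405] pointing down, gripper open.
Joint ranges: [-2.99, 2.99], [-0.89, 2.07], [0.3, 2.58], [-1.14, 4.28], [0, 2.63], [-3.12, 3.12]. Speed limits (rad/s): [2.57, 2.57, 3.01, 3.14, 3.14, 3.14].

## Interface

Orientations are given as a rotation vector (axis times angle).
In Python, from plant import robot gives the robot as it stands. The module is installed in compiled form; this text tells all that it offers.
- The arm moves only by the shell command python3 -m handwheel 'ROWS' [FORCE]. ROWS is JSON, one flat list of numbers, 7 for each row, row after row: the shift along the world's x, y, z in mm, then the turn, a rotation vector about the world's x, y, z in rad, then the finger opening in mm, from 0 to 88.1. A call has exactly 8 rows; each row shifts and turns the commanded pose from where the row before left it; what a row does not reach is not made up. A row lasts 1/12 s, in which the tool goes at most 41.7 mm and 7.16 degrees, less where a joint would pass 70% of its speed; a pose out of reach is approached as far as the arm can. A call with a gripper value outside its range is refused whole. The fingers move at their own pace and stop on an object; FORCE is the grip in N (left out, the last holds). Time passes only in rows, so rows that do not move let the fingers close, or fill a call up. It gives the time, the measured TCP pose, the force, the opening and the grip force at its end, in the units of the state.
- robot.get_state(): the state, without advancing time (a new reading comes with each control period).
- robot.capture(name): name is "scene" or "top" or "wrist"; returns a dict with "image" (480x640x3 uint8, red, green, blue), "z_map" (480x640 float32, m along the optical axis (not along the pixel's ray), 0 where there is no reading), "mtx" (3x3 intrinsics, pixels), "origin" and "rotation" of the camera in the world. Camera axes: x right, y down, z forward; pixel columns grow to the right and rows downward; lengths in m; the calibration is good to about 2 mm. The wrist camera is an equidistant fisheye: a pixel r from the principal point sees the ray r / f radians off the axis. A picture is of the moment at which its call begins.
- robot.job_done(): hands the job in; it is judged then, once.
The state is a dict: "t": time; "joints": joint angles; "joint_velocities": joint speeds; "tau": joint torques, N m; "position": TCP position; "ee_rot": TCP orientation; "ft_force": force on the tool from outside, world axes, zero at the start; "wrist_torque": the same for the moment, N m; "opening": finger opening in m; "gripper_force": force on a finger pad.
Only numpy, scipy, OpenCV 4.12 (cv2) and the standard library are available. Lean on these libraries where they do the work, as an engineer would, in place of code of your own. Each camera call takes 0.05 s, during which the arm holds its last target. There are 200 camera calls.

## Working session

There is one attempt and no reset: what is moved stays moved. The work goes in short steps, Python scripts to look and compute and a shell command to move; the robot and the scene stay as the last step left them, time stands still between calls to the robot, and variables do not carry over. Pictures are saved under pics/ and viewed, at most 10 in all, crops included, and the job is handed in when it is done.

```bash
mkdir -p pics
cat > h.py <<'E'
import numpy as np, cv2
from scipy.spatial.transform import Rotation as R
from plant import robot
def cloud(c):
    K=np.array(c["mtx"]);z=c["z_map"];v,u=np.mgrid[:480,:640]
    P=np.stack([(u-K[0,2])/K[0,0]*z,(v-K[1,2])/K[1,1]*z,z],-1)
    return P@np.array(c["rotation"]).reshape(3,3).T+np.array(c["origin"])
E
python3 - <<'E'
from h import *
for n in("scene","top"):
    c=robot.capture(n);cv2.imwrite(f"pics/{n}0.png",c["image"][...,::-1]);np.savez(f"{n}0.npz",**c);print(n,c["mtx"],c["origin"],c["rotation"],(c["z_map"]>0).mean())
s=robot.get_state();print(s)
E
```

```text
scene [[509.36645442   0.         329.60433693]
 [  0.         509.36645442 230.94818991]
 [  0.           0.           1.        ]] [ 1.34350941 -0.25121841  1.16428619] [-2.11731615 -1.41648963  0.50992701] 0.9960221354166666
top [[435.94150096   0.         319.64051582]
 [  0.         435.94150096 237.30298012]
 [  0.           0.           1.        ]] [0.51042149 0.03149455 1.08158904] [-2.20491482  2.20266892 -0.05441454] 0.995830078125
{'t': 0.1, 'joints': array([ 9.82700620e-01,  1.81477592e-01,  1.60788778e+00,  2.26820041e-06,
        1.35381909e+00, -2.06273882e-01]), 'joint_velocities': array([ 1.30798819e-03, -1.28375548e-03, -3.92017951e-03,  5.84946230e-04,
        1.14722213e-03,  1.74726378e-05]), 'tau': array([ 1.45224178e-03, -4.34816015e+01, -3.42694867e+01,  7.04396353e-02,
        3.39316763e-02,  8.80976444e-06]), 'position': array([0.21409505, 0.53341571, 0.40390371]), 'ee_rot': array([-5.96011056e-01, -3.08390801e+00,  2.30396727e-03]), 'ft_force': array([-0.55840226,  0.45033126, -0.35550676]), 'wrist_torque': array([ 0.04479991, -0.00080786, -0.01122019]), 'gripper_force': 0.0, 'opening': 0.08785161991269241}
```

View pics/scene0.png

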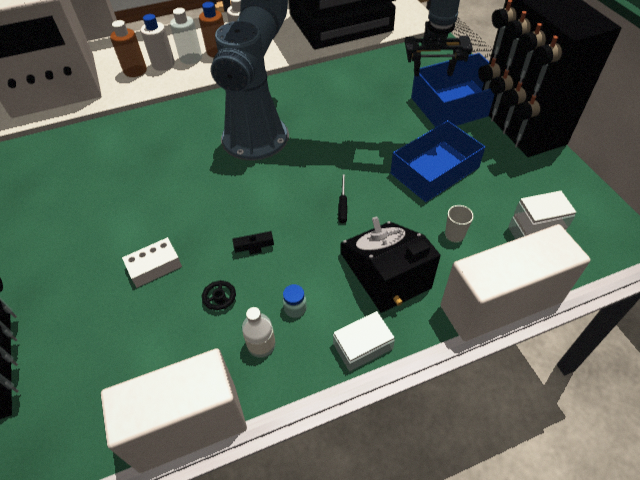

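View pics/top0.png

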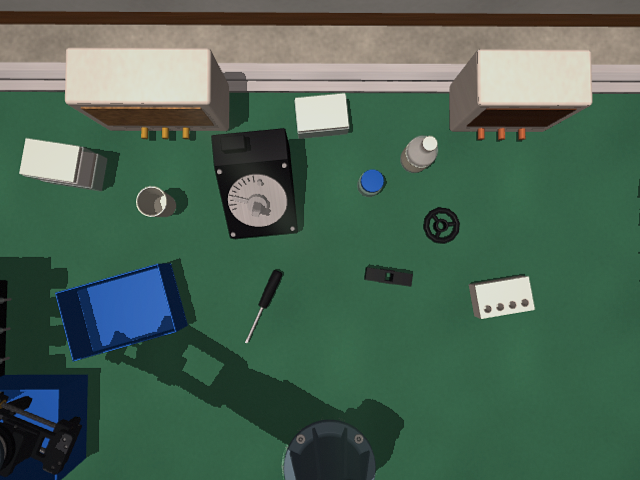

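The top view shows the knob at about (388,276), the drive at (255,185) and the shaft near (262,203). In the scene view the shaft is at (377,225) and the knob at (253,242). Next I measure both in 3D.

Run:
```python
from h import *
t=dict(np.load("top0.npz"));s=dict(np.load("scene0.npz"))
for c in(t,s):
    c["rotation"]=R.from_rotvec(c["rotation"]).as_matrix() if c["rotation"].size==3 else c["rotation"]
    c["P"]=cloud(c)
for n,c,(u0,u1,v0,v1) in(("top",t,(355,425,255,300)),("scene",s,(225,285,225,262))):
    P=c["P"][v0:v1,u0:u1].reshape(-1,3);g=c["image"][v0:v1,u0:u1].reshape(-1,3)
    Q=P[(P[:,2]>.040)&(P[:,2]<.06)]
    r=cv2.minAreaRect((Q[:,:2]*1000).astype(np.float32))
    print(n,"knob",len(Q),np.median(Q[:,2]),r)
# drive
for n,c,(u0,u1,v0,v1) in(("top",t,(195,310,115,250)),("scene",s,(330,450,205,315))):
    P=c["P"][v0:v1,u0:u1].reshape(-1,3);
    Q=P[(P[:,2]>.04)&(P[:,2]<.30)]
    print(n,"drive",cv2.minAreaRect((Q[:,:2]*1000).astype(np.float32)))
    # face plane ransac-ish: z 0.06..0.14
    F=Q[(Q[:,2]>.055)&(Q[:,2]<.148)]
    best=None;rng=np.random.default_rng(0)
    for _ in range(500):
        a=F[rng.choice(len(F),3,False)];nn=np.cross(a[1]-a[0],a[2]-a[0]);l=np.linalg.norm(nn)
        if l<1e-5: continue
        nn/=l; nn*=np.sign(nn[2]); 
        if not .7<nn[2]<.93: continue
        i=abs((F-a[0])@nn)<.002
        if best is None or i.sum()>best.sum(): best=i
    G=F[best];m=G.mean(0);nn=np.linalg.svd(G-m)[2][2] if len(G)<5000 else np.linalg.eigh(np.cov((G-m).T))[1][:,0]
    nn*=np.sign(nn[2]);print("n",nn,"tilt",np.degrees(np.arccos(nn[2])),"yaw",np.degrees(np.arctan2(-nn[1],-nn[0])),"m",m,len(G))
    h=(Q-m)@nn
    for lo,hi in((.025,.075),(.045,.070),(.009,.0165)):
        S=Q[(h>lo)&(h<hi)];print(lo,len(S),S.mean(0),h[(h>lo)&(h<hi)].max())
x=t["image"][110:250,195:315];cv2.imwrite("pics/drv.png",cv2.resize(x[...,::-1],None,fx=5,fy=4.2*5/4.2*.85,interpolation=2)[:600])
```

```text
top knob 539 0.0477553861221085 ((460.60198974609375, -139.64254760742188), (110.71324920654297, 30.036327362060547), 81.64723205566406)
scene knob 395 0.0483947921624821 ((460.85272216796875, -141.59588623046875), (109.71687316894531, 36.39574432373047), 80.36376190185547)
top drive ((699.2037353515625, 186.09869384765625), (273.3034362792969, 294.68353271484375), 89.94464874267578)
n [-0.56649413 -0.06442812  0.82154332] tilt 34.760414519507805 yaw 6.488443921795092 m [0.63553994 0.16120727 0.10468769] 2865
0.025 100 [0.60883609 0.16161432 0.14603088] 0.06159701810273922
0.045 66 [0.60379908 0.16174736 0.15089039] 0.06159701810273922
0.009 135 [0.65140191 0.18692132 0.13284335] 0.016441108314310622
scene drive ((700.48681640625, 204.6579132080078), (314.868408203125, 291.8908386230469), 75.15161895751953)
n [-0.57219651 -0.04883718  0.81866115] tilt 35.04900659180913 yaw 4.878392875795149 m [0.63795975 0.16265099 0.10801674] 847
0.025 89 [0.61284984 0.15891968 0.14382471] 0.05955399351297208
0.045 43 [0.6062896  0.15867138 0.1508671 ] 0.05955399351297208
0.009 93 [0.6407572  0.17316444 0.12552829] 0.016490575630771886
```

View pics/drv.png

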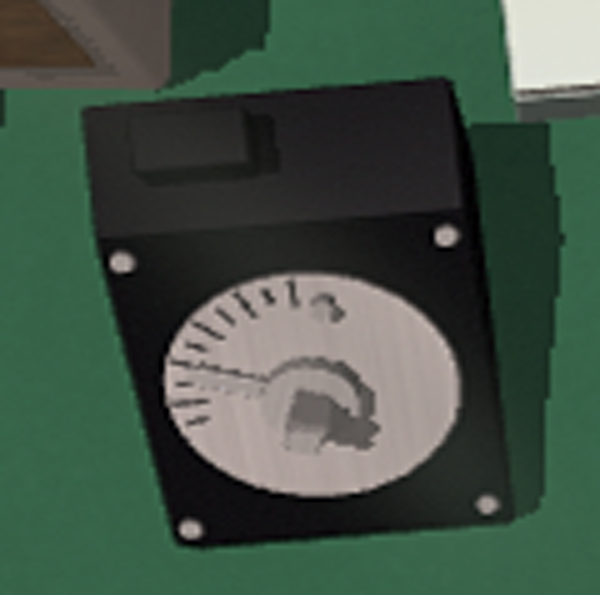

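The close-up shows the pointer aimed left, from about (265,382) to (180,365), with the pin at (327,305). The shaft tip is near (303,432). Next I refine the axis and pointer angle.

```bash
cat > meas.py <<'E'
from h import *
def load(n):
    c=dict(np.load(n)); 
    if c["rotation"].size==3: c["rotation"]=R.from_rotvec(c["rotation"]).as_matrix()
    c["P"]=cloud(c);return c
def cast(c,uv,p,n):
    K=c["mtx"];uv=np.asarray(uv,float);d=np.c_[(uv[:,0]-K[0,2])/K[0,0],(uv[:,1]-K[1,2])/K[1,1],np.ones(len(uv))]@c["rotation"].T
    o=c["origin"];return o+d*(((p-o)@n)/(d@n))[:,None]
E
python3 - <<'E'
from meas import *
t=load("top0.npz");s=load("scene0.npz")
# yaw from housing top (z~.155) in top view
P=t["P"][115:250,195:310];I=(abs(P[...,2]-.155)<.004);Q=P[I]
r=cv2.minAreaRect((Q[:,:2]*1000).astype(np.float32));print("flat top",r)
for n,c,(u0,u1,v0,v1),m0 in(("top",t,(195,310,150,250),[.6355,.1612,.1047]),("scene",s,(340,420,205,262),[.638,.1627,.108])):
    yaw=np.radians(6.5);
    nn=np.array([-np.sin(np.radians(35))*np.cos(yaw),-np.sin(np.radians(35))*np.sin(yaw),np.cos(np.radians(35))])
    m0=np.array(m0)
    g=cv2.cvtColor(c["image"],cv2.COLOR_RGB2HSV);sub=((g[...,2]>95)&(g[...,1]<70)).astype(np.uint8)
    H=(c["P"]-m0)@nn; M=np.zeros_like(sub);M[v0:v1,u0:u1]=sub[v0:v1,u0:u1]
    M2=M*(abs(H)<.006)
    k,l,st,ce=cv2.connectedComponentsWithStats(M2);j=1+st[1:,4].argmax()
    cn=max(cv2.findContours((l==j).astype(np.uint8),0,1)[0],key=cv2.contourArea)
    X=cast(c,cv2.convexHull(cn)[:,0],m0,nn)
    up=np.array([0,0,1])-nn[2]*nn;up/=np.linalg.norm(up);le=np.cross(nn,up) # ccw of up
    a=np.c_[(X-m0)@up,(X-m0)@le]*1000
    (cc,rad)=cv2.minEnclosingCircle(a.astype(np.float32));el=cv2.fitEllipse(a.astype(np.float32))
    C=m0+up*el[0][0]/1000+le*el[0][1]/1000
    print(n,"plate",cc,rad,el,C)
    Pp=c["P"][v0:v1,u0:u1].reshape(-1,3)-C;h=Pp@nn;x=Pp@up;y=Pp@le;rr=np.hypot(x,y);an=np.arctan2(y,x)
    i=(h>.05)&(h<.066)&(rr<.03);print(" tip h",h[i].max(),"off up/left mm",x[i].mean()*1e3,y[i].mean()*1e3,i.sum())
    i=(h>.0165)&(h<.024)&(rr<.03);print(" collar h",np.median(h[i]),x[i].mean()*1e3,y[i].mean()*1e3,i.sum())
    i=(h>.010)&(h<.018)&(rr>.028)&(rr<.060);print(" ptr pts",np.c_[np.round(an[i],2),np.round(rr[i]*1e3)][:60:2].tolist(), np.median(h[i]))
st=robot.get_state();print(R.from_rotvec(st["ee_rot"]).as_matrix())
E
```

```text
flat top ((686.1771240234375, 170.97036743164062), (184.32530212402344, 160.0209503173828), 5.3247785568237305)
top plate (-2.321011781692505, 3.798922061920166) 66.45623779296875 ((-2.231837511062622, 4.084668159484863), (130.9727020263672, 132.55625915527344), 98.68626403808594) [0.63322114 0.16505145 0.10341987]
 tip h 0.06154691614164431 off up/left mm 2.465585831808185 0.31721724725591294 57
 collar h 0.019048477344772326 4.947079385825938 -0.8841672132456045 195
 ptr pts [[-0.24, 58.0], [-0.25, 56.0], [-0.17, 53.0], [-0.25, 52.0], [-0.33, 54.0], [-0.21, 51.0], [-0.3, 51.0], [-0.22, 48.0], [-0.3, 48.0], [1.15, 56.0], [1.15, 52.0], [1.11, 48.0], [1.09, 44.0], [1.19, 56.0], [1.19, 51.0], [1.13, 45.0], [1.09, 41.0], [1.06, 37.0], [1.02, 33.0], [1.21, 53.0], [1.22, 49.0], [1.17, 45.0], [1.12, 40.0], [1.1, 36.0], [1.11, 32.0], [1.27, 53.0], [1.26, 48.0], [1.24, 44.0], [1.22, 40.0], [1.21, 36.0]] 0.012745899476380121
scene plate (-3.203502893447876, -1.9667887687683105) 68.83492279052734 ((-3.4758753776550293, -0.16754722595214844), (131.1063995361328, 137.1374053955078), 83.83035278320312) [0.63519    0.16221121 0.10600632]
 tip h 0.05967375127496987 off up/left mm 0.7982900962192685 -0.05169121877145817 32
 collar h 0.01860911983452215 3.1839469737707207 -0.9349816634179507 77
 ptr pts [[1.32, 56.0], [1.21, 47.0], [1.19, 52.0], [1.15, 36.0], [1.34, 42.0], [1.13, 46.0], [1.18, 51.0], [1.32, 29.0], [1.16, 33.0], [1.21, 38.0], [1.12, 43.0], [-0.25, 42.0], [-0.18, 51.0], [-0.29, 53.0], [-0.19, 50.0]] 0.012268455282300441
[[-9.27987015e-01  3.72611484e-01 -8.84944945e-04]
 [ 3.72612390e-01  9.27986129e-01 -1.32315706e-03]
 [ 3.28193119e-04 -1.55761402e-03 -9.99998733e-01]]
```

```bash
python3 -m handwheel '[10,-28,0,0,0,-0.056,88, 10,-28,0,0,0,-0.056,88, 10,-28,0,0,0,-0.056,88, 10,-28,0,0,0,-0.056,88, 10,-28,0,0,0,-0.056,88, 10,-28,0,0,0,-0.056,88, 10,-28,0,0,0,-0.056,88, 10,-28,0,0,0,-0.056,88]' 30
python3 -m handwheel '[10,-28,0,0,0,-0.056,88, 10,-28,0,0,0,-0.056,88, 10,-28,0,0,0,-0.056,88, 10,-28,0,0,0,-0.056,88, 10,-28,0,0,0,-0.056,88, 10,-28,0,0,0,-0.056,88, 10,-28,0,0,0,-0.056,88, 10,-28,0,0,0,-0.056,88]'
python3 -m handwheel '[11,-28,-13,0,0,-0.056,88, 11,-28,-13,0,0,-0.056,88, 11,-28,-13,0,0,-0.056,88, 11,-28,-13,0,0,-0.056,88, 11,-28,-13,0,0,-0.056,88, 11,-28,-13,0,0,-0.056,88, 11,-28,-13,0,0,-0.056,88, 0,0,0,0,0,0,88]'
python3 - <<'E'
from h import *
c=robot.capture("wrist");cv2.imwrite("pics/w1.png",c["image"][...,::-1]);print(c["mtx"],c["origin"],c["rotation"]);s=robot.get_state();print(s["joints"]);M=R.from_rotvec(s["ee_rot"]).as_matrix();print(M,np.degrees(np.arctan2(M[1,1],M[0,1])))
E
```

```text
t: 0.77
position: [0.2942, 0.3082, 0.4044]
ee_rot: [-1.27, -2.873, 0.001]
ft_force: [1.3, -0.9, -0.8]
opening: 0.0881
gripper_force: 0.0
t: 1.43
position: [0.3742, 0.0842, 0.4046]
ee_rot: [1.877, 2.519, 0.0]
ft_force: [0.5, 0.6, -1.0]
opening: 0.088
gripper_force: 0.0
t: 2.1
position: [0.4517, -0.114, 0.3113]
ee_rot: [-2.334, -2.1, 0.003]
ft_force: [-0.4, 0.1, 0.3]
opening: 0.0877
gripper_force: 0.0
[[371.64829954   0.         322.90447572]
 [  0.         371.64829954 247.12206128]
 [  0.           0.           1.        ]] [ 0.45903987 -0.04285596  0.29208051] [ 2.86133243 -0.14954135 -0.02415258]
[-4.99812202e-01  4.37575555e-02  1.96041461e+00 -1.62971800e-04
  1.14080834e+00 -3.97301932e-01]
[[ 0.10226479  0.99475255 -0.00304441]
 [ 0.99475652 -0.10226062  0.00149364]
 [ 0.00117448 -0.00318119 -0.99999425]] -5.869391913001123
```

View pics/w1.png

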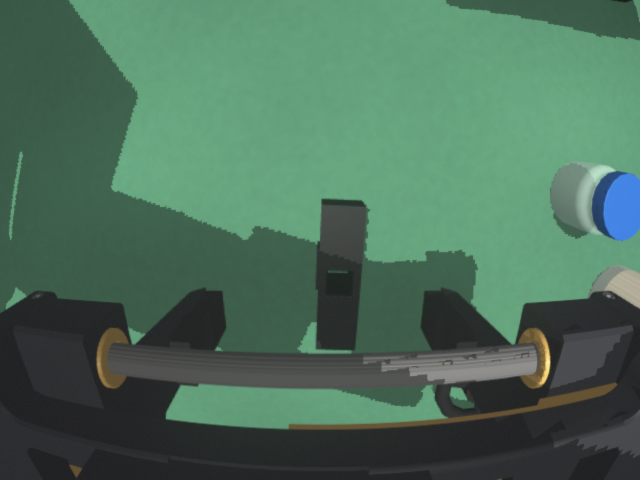

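The wrist view shows the knob between the fingers, running from (341,200) to (336,349), with the bore at about (339,283). I cast it onto z = 48 mm as a check.

Run:
```python
from h import *
c=robot.capture("wrist");K=c["mtx"];Rm=np.array(c["rotation"]);Rm=R.from_rotvec(Rm).as_matrix() if Rm.size==3 else Rm
def ray(u,v):
    d=np.array([u-K[0,2],v-K[1,2]]);r=np.hypot(*d);th=r/K[0,0];return Rm@np.r_[d/r*np.sin(th),np.cos(th)]
for uv in((339,272),(339.5,283),(321.5,205),(361.5,206),(318.5,348),(355,349)):
    d=ray(*uv);o=c["origin"];print(uv,o+d*(.048-o[2])/d[2])
```

```text
(339, 272) [ 0.45984751 -0.12887075  0.048     ]
(339.5, 283) [ 0.45947353 -0.13713988  0.048     ]
(321.5, 205) [ 0.45252568 -0.08063642  0.048     ]
(361.5, 206) [ 0.47907878 -0.08391987  0.048     ]
(318.5, 348) [ 0.4390154  -0.18888858  0.048     ]
(355, 349) [ 0.46667291 -0.19280059  0.048     ]
```

```bash
python3 -m handwheel '[2,-6,-18,0,0,-0.009,88, 2,-6,-20,0,0,-0.009,88, 2,-6,-20,0,0,-0.009,88, 2.5,-7.3,-20,0,0,-0.01,88, 0,0,-18,0,0,0,88, 0,0,-15,0,0,0,88, 0,0,-11.5,0,0,0,88, 0,0,0,0,0,0,88]' 40
python3 -m handwheel '[0,0,0,0,0,0,20, 0,0,0,0,0,0,20, 0,0,0,0,0,0,20, 0,0,0,0,0,0,20, 0,0,0,0,0,0,20, 0,0,0,0,0,0,20, 0,0,0,0,0,0,20, 0,0,0,0,0,0,20]'
python3 - <<'E'
from h import *
s=robot.get_state();M=R.from_rotvec(s["ee_rot"]).as_matrix();print(s["position"],M,np.degrees(np.arctan2(M[1,1],M[0,1])))
E
```

```text
t: 2.87
position: [0.4586, -0.1339, 0.1897]
ee_rot: [-2.362, -2.065, 0.002]
ft_force: [-0.6, 0.1, 1.1]
opening: 0.088
gripper_force: 0.0
t: 3.53
position: [0.4597, -0.1357, 0.1913]
ee_rot: [2.367, 2.065, 0.0]
ft_force: [-1.3, -0.9, -0.5]
opening: 0.0366
gripper_force: 0.0
[ 0.45974499 -0.13573476  0.19130361] [[ 1.35674977e-01  9.90753394e-01  1.13379291e-04]
 [ 9.90753400e-01 -1.35674973e-01 -4.17812583e-05]
 [-2.60121912e-05  1.17999589e-04 -9.99999993e-01]] -7.797652177939576
```

```bash
python3 -m handwheel '[0,-2,-2.5,0,0,0,37, 0,0,0,0,0,0,37, 0,0,0,0,0,0,20, 0,0,0,0,0,0,20, 0,0,0,0,0,0,20, 0,0,0,0,0,0,20, 0,0,0,0,0,0,20, 0,0,0,0,0,0,20]' 40
python3 -m handwheel '[0,0,15,0,0,0,20, 0,0,25,0,0,0,20, 0,0,30,0,0,0,20, 0,0,30,0,0,0,20, 0,0,30,0,0,0,20, 0,0,20,0,0,0,20, 0,0,0,0,0,0,20, 0,0,0,0,0,0,20]'
python3 - <<'E'
from h import *
c=robot.capture("wrist");cv2.imwrite("pics/w2.png",c["image"][150:,150:550,::-1]);np.savez("w2.npz",**c)
s=robot.get_state();M=R.from_rotvec(s["ee_rot"]).as_matrix();print(s,M)
E
```

```text
t: 4.2
position: [0.4596, -0.1376, 0.1886]
ee_rot: [-2.367, -2.065, 0.0]
ft_force: [0.7, -0.7, -2.2]
opening: 0.0299
gripper_force: 40.0
t: 4.87
position: [0.4599, -0.1377, 0.3393]
ee_rot: [2.365, 2.064, 0.001]
ft_force: [-0.1, -0.3, -1.8]
opening: 0.0297
gripper_force: 40.0
{'t': 4.9167, 'joints': array([-5.38976920e-01,  3.97441895e-02,  1.90586723e+00, -1.43171465e-05,
        1.19667293e+00, -4.03010629e-01]), 'joint_velocities': array([ 0.00010158,  0.02670806,  0.02296279,  0.00020787,  0.00239532,
       -0.00096686]), 'tau': array([ 1.35786604e-02, -3.62400413e+01, -3.40887022e+01,  6.15994865e-02,
       -1.81652584e-03,  1.65695186e-03]), 'position': array([ 0.45935961, -0.13745902,  0.33785711]), 'ee_rot': array([-2.36671633e+00, -2.06498218e+00,  3.55833396e-04]), 'ft_force': array([ 0.15062924,  0.75425853, -2.30681745]), 'wrist_torque': array([-0.06010317,  0.05958378, -0.02131868]), 'gripper_force': 39.983830475248396, 'opening': 0.029512138566860222} [[ 1.35542636e-01  9.90771332e-01 -6.00473962e-04]
 [ 9.90771481e-01 -1.35542448e-01  3.43579151e-04]
 [ 2.59018663e-04 -6.41502100e-04 -9.99999761e-01]]
```

View pics/w2.png

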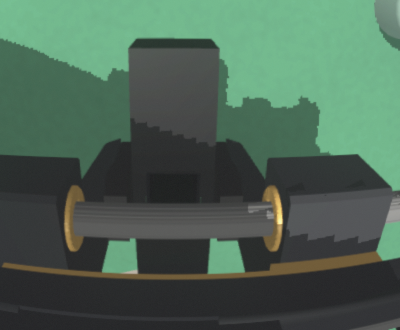

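The knob is held. Its far end's top edge is at full-image v≈197, and the bore's far edge is at (323,324). I use these to find the knob's offset along tool x.

Run:
```python
from h import *
c=dict(np.load("w2.npz"));K=c["mtx"];Rm=R.from_rotvec(c["rotation"]).as_matrix() if c["rotation"].size==3 else c["rotation"]
s=robot.get_state();M=R.from_rotvec(s["ee_rot"]).as_matrix();o=M.T@(c["origin"]-s["position"]);print("cam in tool",o)
def ray(u,v):
    d=np.array([u-K[0,2],v-K[1,2]]);r=np.hypot(*d);th=r/K[0,0];return M.T@Rm@np.r_[d/r*np.sin(th),np.cos(th)]
for uv in((280,197),(368,197),(299,324),(347,324)):
    d=ray(*uv);print(uv,o+d*(.1406-o[2])/d[2])
g=cv2.cvtColor(c["image"],cv2.COLOR_RGB2GRAY)
print(g[185:205,324].tolist(),g[318:330,324].tolist());print(c["z_map"][[200,230,260,300,315],324])
```

```text
cam in tool [0.07130363 0.00041694 0.01784686]
(280, 197) [ 0.05371003 -0.013528    0.1406    ]
(368, 197) [0.05372004 0.01588306 0.1406    ]
(299, 324) [ 0.00663198 -0.00804441  0.1406    ]
(347, 324) [0.00661155 0.00977289 0.1406    ]
[158, 157, 146, 108, 61, 51, 50, 52, 52, 52, 50, 53, 57, 71, 84, 84, 84, 83, 84, 84] [45, 45, 46, 43, 41, 42, 36, 34, 32, 35, 36, 33]
[0.12080619 0.12354044 0.12723269 0.12947805 0.13210498]
```

```bash
cat > plan.py <<'E'
from meas import *
def frame(yawdeg,a):
    y=np.radians(yawdeg);t=np.radians(35)
    n=np.array([-np.sin(t)*np.cos(y),-np.sin(t)*np.sin(y),np.cos(t)])
    up=np.array([0,0,1])-n[2]*n;up/=np.linalg.norm(up);le=np.cross(n,up)
    p=np.cos(a)*up+np.sin(a)*le
    return n,up,le,p
def go(S,yaw,a,h,off=(0,0),kn=(-.0017,0,.1886)):
    """pose so knob origin at S+h n + off along (p, n x p); prints shift mm and rotvec from now"""
    n,up,le,p=frame(yaw,a);q=np.cross(-n,p)
    M=np.c_[p,q,-n];st=robot.get_state();M0=R.from_rotvec(st["ee_rot"]).as_matrix()
    T=S+h*n+off[0]*p+off[1]*q-M@np.array(kn)
    return (T-st["position"])*1e3,R.from_matrix(M@M0.T).as_rotvec(),T,M
E
python3 - <<'E'
from plan import *
t=load("top0.npz")
n,up,le,p=frame(5.5,1.19)
m=np.array([.6332,.1651,.1034])
X=cast(t,[(219.4,171.6),(284.2,165.5),(233,234.5),(292.4,228.6)],m,n);print(X)
for i,j in((0,1),(2,3)):
    d=X[i]-X[j];print(np.degrees(np.arctan2(-d[0],d[1])),np.linalg.norm(d))
for i,j in((0,2),(1,3)):
    d=X[i]-X[j];print(np.degrees(np.arctan2(d[1],d[0])),np.linalg.norm(d))
S=m+.02*n;print("S",S)
d,r,T,M=go(S,5.5,1.19,.10,(-.073,0));print(d,r,T,np.linalg.norm(d),np.degrees(np.linalg.norm(r)));print(M)
E
```

```text
[[0.6908926  0.24047002 0.14866904]
 [0.70443824 0.1011557  0.14876048]
 [0.55986369 0.22763873 0.05648286]
 [0.57391527 0.08808721 0.05691102]]
5.553456345539855 0.13997133114522428
5.749791008913783 0.14025782595151473
5.592980763369524 0.1607218385891428
5.71763076727101 0.16013542304119158
S [0.62178128 0.1640005  0.11978304]
[-17.6131723  217.6252813    3.13380835] [ 0.10331758 -0.60313096 -0.1443199 ] [0.44174644 0.08016626 0.34099092] 218.3593543954548 36.02213086307521
[[ 0.21406411  0.79259628  0.5709358 ]
 [ 0.95327479 -0.29706049  0.05497487]
 [ 0.21317535  0.53249056 -0.81915204]]
```

```bash
python3 -m handwheel '[-1.5,18.1,1,0.0086,-0.0503,-0.012,20, -1.5,18.1,1,0.0086,-0.0503,-0.012,20, -1.5,18.1,1,0.0086,-0.0503,-0.012,20, -1.5,18.1,1,0.0086,-0.0503,-0.012,20, -1.5,18.1,1,0.0086,-0.0503,-0.012,20, -1.5,18.1,0,0.0086,-0.0503,-0.012,20, -1.5,18.1,0,0.0086,-0.0503,-0.012,20, -1.5,18.1,0,0.0086,-0.0503,-0.012,20]'
python3 -m handwheel '[-1.5,18.1,0,0.0086,-0.0503,-0.012,20, -1.5,18.1,0,0.0086,-0.0503,-0.012,20, -1.5,18.1,0,0.0086,-0.0503,-0.012,20, -1.1,18.5,-1,0.0086,-0.0503,-0.012,20, 0,0,0,0,0,0,20, 0,0,0,0,0,0,20, 0,0,0,0,0,0,20, 0,0,0,0,0,0,20]'
python3 - <<'E'
from plan import *
c=robot.capture("wrist");cv2.imwrite("pics/w3.png",c["image"][...,::-1]);np.savez("w3.npz",**c)
S=np.array([.6218,.1640,.1198]);s=robot.get_state();print(s["joints"])
print(go(S,5.6,1.19,.10,(-.073,0)))
E
```

```text
t: 5.58
position: [0.4466, 0.0081, 0.3411]
ee_rot: [2.268, 1.789, 0.509]
ft_force: [-0.9, -0.3, -2.2]
opening: 0.0296
gripper_force: 40.0
t: 6.25
position: [0.4422, 0.0792, 0.342]
ee_rot: [2.186, 1.637, 0.733]
ft_force: [0.7, 0.4, -1.5]
opening: 0.0296
gripper_force: 40.0
[-0.13144854 -0.2141071   2.18709769  0.23477486  0.5829839  -0.00319805]
(array([-0.41284805,  0.71466567, -1.30188656]), array([ 0.00074469, -0.00049115,  0.00284145]), array([0.44191175, 0.07985167, 0.34100788]), array([[ 0.21240001,  0.79311354,  0.57083899],
       [ 0.95364695, -0.2956767 ,  0.05597125],
       [ 0.21317535,  0.53249056, -0.81915204]]))
```

View pics/w3.png

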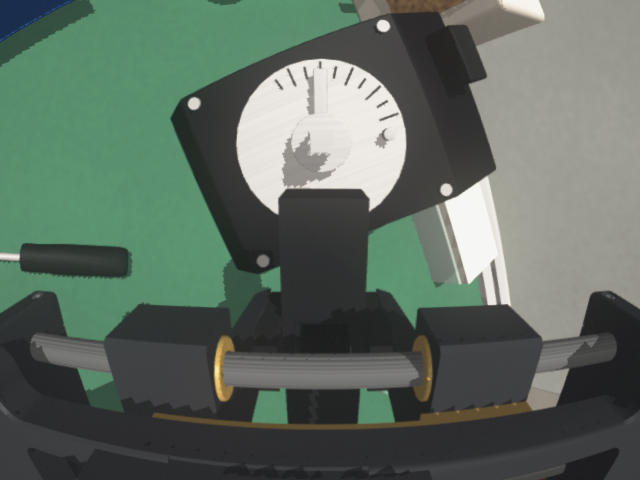

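The wrist view shows the pointer from (320,68) to (320,112) and the collar near (321,140). The shaft is end-on around (318,155), the pin is at (388,134), and the screws are at (194,103), (383,26), (447,189) and (263,261). The bar end is centred at u≈324.

```bash
cat > w3.py <<'E'
from plan import *
from scipy.optimize import least_squares
c=dict(np.load("w3.npz"));K=c["mtx"];Rm=R.from_rotvec(c["rotation"]).as_matrix() if c["rotation"].size==3 else c["rotation"]
def rays(uv):
    d=np.asarray(uv,float)-[K[0,2],K[1,2]];r=np.hypot(*d.T);th=r/K[0,0]
    return np.c_[d/r[:,None]*np.sin(th)[:,None],np.cos(th)]@Rm.T
n,up,le,p=frame(5.6,1.19);m=np.array([.6332,.1651,.1034])
def castw(uv,h=0):
    d=rays(uv);o=c["origin"];return o+d*(((m+h*n-o)@n)/(d@n))[:,None]
E
python3 - <<'E'
from w3 import *
img=c["image"];cv2.imwrite("pics/w3c.png",cv2.resize(img[50:220,225:425,::-1],None,fx=3.5,fy=3.5,interpolation=cv2.INTER_CUBIC))
sc=castw([(194,103),(383,26),(447,189),(263,261)],0.001)
b=np.c_[(sc-m)@up,(sc-m)@le]*1e3;print("screws up/left",b.round(1))
for i in range(4):print(np.linalg.norm(b[i]-b[(i+1)%4]).round(1),end=" ")
d=b[0]-b[3];d2=b[1]-b[2];d3=b[1]-b[0];print("\nyaw errs",d,d2,d3)
g=cv2.cvtColor(img,cv2.COLOR_RGB2HSV);M=((g[...,2]>110)&(g[...,1]<60)).astype(np.uint8);M[195:]=0
k,l,s,ce=cv2.connectedComponentsWithStats(M);j=l[100,290] or l[90,300];cn=max(cv2.findContours((l==j).astype(np.uint8),0,1)[0],key=cv2.contourArea)[:,0]
hull=cv2.convexHull(cn)[:,0];hull=hull[hull[:,1]<180]
X=castw(hull,0.001);a=np.c_[(X-m)@up,(X-m)@le]*1e3
f=least_squares(lambda q:np.hypot(*(a-q[:2]).T)-q[2],[0,0,66],loss="soft_l1");print("plate up,left,R",f.x,len(a),np.abs(f.fun).max())
z=cloud({**c,"rotation":Rm}) if 0 else None
zz=c["z_map"];v,u=np.mgrid[50:190,225:425];d=rays(np.c_[u.ravel(),v.ravel()]);dc=d@Rm[:,2];P=c["origin"]+d*(zz[50:190,225:425].ravel()/dc)[:,None]-m
h=P@n;print("face h med",np.median(h[abs(h)<.006]))
x=P@up*1e3-f.x[0];y=P@le*1e3-f.x[1];rr=np.hypot(x,y)
for lo,hi in((.05,.066),(.017,.024)):
    i=(h>lo)&(h<hi)&(rr<35);print(lo,i.sum(),np.median(h[i]),x[i].min(),x[i].max(),y[i].min(),y[i].max(),x[i].mean(),y[i].mean())
i=(h>.009)&(h<.018)&(rr>28)&(rr<60);A=np.arctan2(y,x)[i];print("ptr",np.median(A[A>.6]),"n",(A>.6).sum(),"pin",np.median(A[A<.6]),np.median(h[i]))
E
```

```text
screws up/left [[-80.4  71.4]
 [ 80.1  71.4]
 [ 81.5 -69. ]
 [-80.1 -69.6]]
160.5 140.4 161.6 141.0 
yaw errs [ -0.27243324 141.0432394 ] [ -1.42749249 140.41312548] [ 1.60461662e+02 -3.93573289e-02]
plate up,left,R [-3.71678564e-02  1.22098743e+00  6.65681847e+01] 44 0.2532973396508851
face h med 0.0015105079428575446
0.05 626 0.05957035976570628 -10.0380221706636 9.412290171334094 -9.9848977830884 9.823794944581085 -0.2675885675490416 -0.08498852129293545
0.017 2178 0.02001142054210242 -21.90892462577039 21.68252192837068 -22.177158668164235 21.393552327582025 -0.09484640686164408 -0.0776194009776357
ptr 1.2033736162798319 n 489 pin -0.24316468190415252 0.014015974514639167
```

View pics/w3c.png

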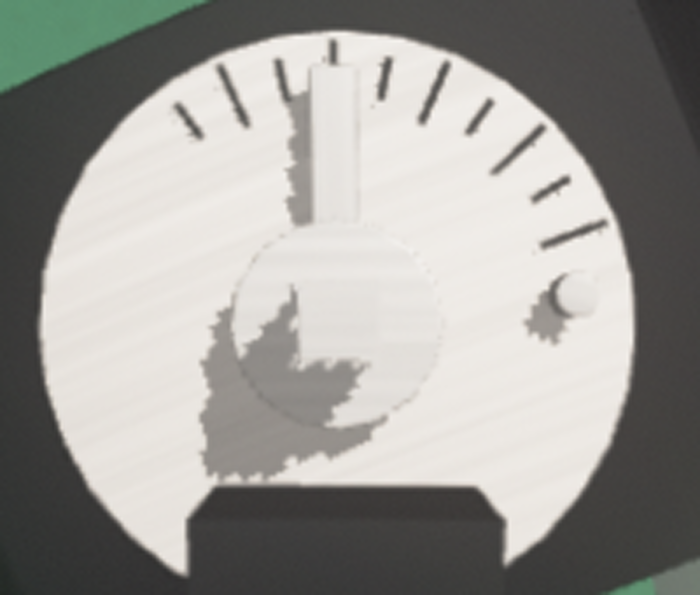

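```bash
cat >> plan.py <<'E'
n0,up0,le0,_=frame(5.6,1.2)
S=np.array([.6332,.1651,.1034])+.0012*le0+.020*n0
KN=(-.0017,.001,.1886)
def rel(a=1.2):
    s=robot.get_state();M=R.from_rotvec(s["ee_rot"]).as_matrix();k=s["position"]+M@np.array(KN)-S
    n,up,le,p=frame(5.6,a);print("knob h %.1f p %.1f q %.1f mm"%(k@n*1e3,k@p*1e3,k@np.cross(-n,p)*1e3),"to-home rot",R.from_matrix(np.c_[p,np.cross(-n,p),-n]@M.T).as_rotvec().round(4),"F tool",(M.T@s["ft_force"]).round(1),"T",(M.T@s["wrist_torque"]).round(2),"j6 %.2f"%s["joints"][5],"open %.4f t %.1f"%(s["opening"],s["t"]))
E
python3 - <<'E'
from plan import *
print(S);rel();print(go(S,5.6,1.2,.06,kn=KN)[:2]);print(n0,frame(5.6,1.2)[3],np.cross(-n0,frame(5.6,1.2)[3]))
E
```

```text
[0.62166612 0.16517485 0.11978304]
knob h 100.9 p -74.9 q 2.0 mm to-home rot [-0.005 -0.001  0.011] F tool [-1.  -0.7  1.3] T [ 0.48 -0.26 -0.01] j6 -0.00 open 0.0301 t 6.3
(array([ 36.98333426,  74.03566201, -19.06679322]), array([-0.00496249, -0.0010397 ,  0.01103457]))
[-0.57083899 -0.05597125  0.81915204] [0.20445839 0.95655599 0.20783987] [ 0.79519785 -0.28612561  0.53459566]
```

```bash
python3 -m handwheel '[6.2,12.3,-3,-0.0008,-0.0002,0.0018,20, 6.2,12.3,-3,-0.0008,-0.0002,0.0018,20, 6.2,12.3,-3,-0.0008,-0.0002,0.0018,20, 6.2,12.3,-3,-0.0008,-0.0002,0.0018,20, 6.2,12.3,-3,-0.0008,-0.0002,0.0018,20, 6,12.5,-4,-0.001,0,0.002,20, 0,0,0,0,0,0,20, 0,0,0,0,0,0,20]' 40
python3 - <<'E'
from plan import *
rel();print(go(S,5.6,1.2,.044,kn=KN)[:2])
c=robot.capture("scene");x=c["image"][160:260,330:430];cv2.imwrite("pics/s2.png",cv2.resize(x[...,::-1],None,fx=6,fy=6,interpolation=2))
E
```

```text
t: 6.97
position: [0.4793, 0.1536, 0.3233]
ee_rot: [2.173, 1.651, 0.733]
ft_force: [-0.2, 0.2, -1.9]
opening: 0.0295
gripper_force: 40.0
knob h 60.0 p 0.5 q -0.2 mm to-home rot [ 0.0002 -0.0002 -0.0013] F tool [-0.3 -1.2  1.5] T [ 0.53 -0.26 -0.06] j6 0.31 open 0.0295 t 7.0
(array([  9.14634651,   0.44540174, -13.11948447]), array([ 0.00022664, -0.00015109, -0.0013218 ]))
```

View pics/s2.png

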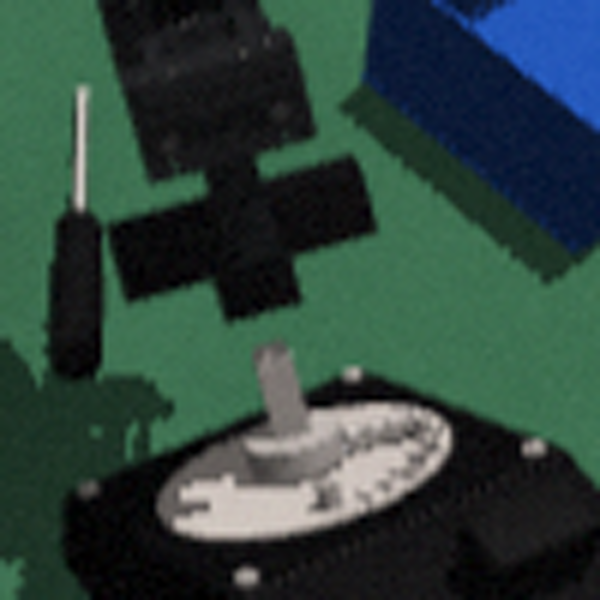

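The scene crop shows the hub underside at (260,312), directly over the shaft tip at (272,345) and coaxial with it. I descend.

```bash
python3 -m handwheel '[1.3,-0.4,-2,0,0,-0.001,20, 1.4,0.1,-2,0,0,0,20, 1.4,0.1,-2,0,0,0,20, 1.4,0.1,-2,0,0,0,20, 1.4,0.2,-2,0,0,0,20, 1.4,0.1,-2,0,0,0,20, 1.1,0.2,-1.6,0,0,0,20, 0,0,0,0,0,0,20]'
python3 -c "from plan import *;rel()"
python3 -m handwheel '[0.8,0.1,-1.2,0,0,0,20, 0.8,0.1,-1.2,0,0,0,20, 0.8,0.1,-1.2,0,0,0,20, 0.8,0.1,-1.2,0,0,0,20, 0.8,0.1,-1.2,0,0,0,20, 0,0,0,0,0,0,20, 0,0,0,0,0,0,20, 0,0,0,0,0,0,20]'
python3 -c "from plan import *;rel()"
```

```text
t: 7.68
position: [0.4886, 0.1543, 0.3097]
ee_rot: [2.174, 1.649, 0.734]
ft_force: [-0.2, 0.1, -2.9]
opening: 0.0299
gripper_force: 40.0
knob h 43.5 p 0.2 q -0.1 mm to-home rot [-0.0001  0.0008 -0.    ] F tool [-0.6 -1.8  2.3] T [ 0.46 -0.25 -0.05] j6 0.31 open 0.0299 t 7.7
t: 8.35
position: [0.4925, 0.1548, 0.3041]
ee_rot: [2.173, 1.648, 0.734]
ft_force: [0.5, 0.0, -1.8]
opening: 0.0299
gripper_force: 40.0
knob h 36.7 p 0.4 q 0.1 mm to-home rot [-0.0002  0.0014  0.    ] F tool [-0.2 -0.6  1.7] T [ 0.53 -0.23 -0.02] j6 0.31 open 0.0299 t 8.3
```

```bash
python3 -m handwheel '[0.6,0,-0.8,0,0,0,20, 0.6,0,-0.8,0,0,0,20, 0.6,0,-0.8,0,0,0,20, 0.6,0,-0.8,0,0,0,20, 0.6,0,-0.8,0,0,0,20, 0.6,0,-0.8,0,0,0,20, 0,0,0,0,0,0,20, 0,0,0,0,0,0,20]'
python3 -c "from plan import *;rel()"
```

```text
t: 9.02
position: [0.4961, 0.1547, 0.299]
ee_rot: [2.174, 1.648, 0.734]
ft_force: [1.4, -3.6, -3.9]
opening: 0.0299
gripper_force: 40.0
knob h 30.5 p -0.1 q 0.1 mm to-home rot [-0.      0.0009  0.0002] F tool [-3.9  0.1  3.8] T [ 0.36 -0.8  -0.02] j6 0.31 open 0.0299 t 9.0
```

```bash
python3 -m handwheel '[0,-0.6,-0.1,0,0,0,20, 1,0.1,-1.5,0,0,0,20, 1,0.1,-1.5,0,0,0,20, 1,0.1,-1.5,0,0,0,20, 1,0.1,-1.5,0,0,0,20, 1,0.1,-1.5,0,0,0,20, 0,0,0,0,0,0,20, 0,0,0,0,0,0,20]'
python3 -c "from plan import *;rel()"
```

```text
t: 9.68
position: [0.5012, 0.1548, 0.2916]
ee_rot: [2.173, 1.648, 0.735]
ft_force: [-0.7, 0.9, -1.8]
opening: 0.0294
gripper_force: 40.0
knob h 21.5 p -0.4 q 0.3 mm to-home rot [-0.0003  0.0014 -0.0001] F tool [ 0.4 -1.8  1.1] T [ 0.49 -0.22 -0.  ] j6 0.31 open 0.0294 t 9.7
```

```bash
python3 -m handwheel '[1.1,0.1,-1.6,0,0,0,20, 1.1,0.1,-1.6,0,0,0,20, 1.1,0.1,-1.6,0,0,0,20, 1.1,0.1,-1.6,0,0,0,20, 1.1,0.1,-1.6,0,0,0,20, 1.1,0.1,-1.6,0,0,0,20, 1.1,0.1,-1.6,0,0,0,20, 0,0,0,0,0,0,20]'
python3 -c "from plan import *;rel()"
```

```text
t: 10.35
position: [0.509, 0.1554, 0.2802]
ee_rot: [2.173, 1.648, 0.734]
ft_force: [0.2, 0.4, -1.9]
opening: 0.0293
gripper_force: 40.0
knob h 7.7 p -0.7 q 0.2 mm to-home rot [-0.0002  0.0013  0.0001] F tool [ 0.1 -1.   1.7] T [ 0.46 -0.27 -0.02] j6 0.31 open 0.0293 t 10.3
```

```bash
python3 -m handwheel '[0.6,0.1,-0.8,0,0,0,20, 0.6,0.1,-0.8,0,0,0,20, 0.6,0.1,-0.8,0,0,0,20, 0.6,0.1,-0.8,0,0,0,20, 0.6,0.1,-0.8,0,0,0,20, 0.6,0.1,-0.8,0,0,0,20, 0,0,0,0,0,0,20, 0,0,0,0,0,0,20]'
python3 -c "from plan import *;rel()"
```

```text
t: 11.02
position: [0.5124, 0.156, 0.2757]
ee_rot: [2.173, 1.648, 0.734]
ft_force: [0.3, 0.1, -2.4]
opening: 0.0298
gripper_force: 40.0
knob h 2.0 p -0.3 q 0.3 mm to-home rot [-0.0001  0.0013 -0.    ] F tool [-0.3 -1.1  2.1] T [ 0.47 -0.24  0.01] j6 0.31 open 0.0298 t 11.0
```

Almost home. I press on gently until contact.

```bash
python3 -m handwheel '[0.4,0,-0.6,0,0,0,20, 0.4,0,-0.6,0,0,0,20, 0.4,0,-0.6,0,0,0,20, 0.3,0,-0.4,0,0,0,20, 0,0,0,0,0,0,20, 0,0,0,0,0,0,20, 0,0,0,0,0,0,20, 0,0,0,0,0,0,20]'
python3 -c "from plan import *;rel()"
```

```text
t: 11.68
position: [0.5139, 0.156, 0.2735]
ee_rot: [2.173, 1.648, 0.735]
ft_force: [-2.0, -0.1, -0.6]
opening: 0.0298
gripper_force: 40.0
knob h -0.6 p -0.4 q 0.4 mm to-home rot [-0.0002  0.0015  0.    ] F tool [-0.6 -1.9 -0.7] T [ 0.53 -0.28 -0.02] j6 0.31 open 0.0298 t 11.7
```

```bash
python3 -m handwheel '[0.4,0,-0.6,0,0,0,20, 0.3,0,-0.5,0,0,0,20, 0,0,0,0,0,0,20, 0,0,0,0,0,0,20, 0,0,0,0,0,0,20, 0,0,0,0,0,0,20, 0,0,0,0,0,0,20, 0,0,0,0,0,0,20]'
python3 -c "from plan import *;rel()"
```

```text
t: 12.35
position: [0.5141, 0.1561, 0.2735]
ee_rot: [2.173, 1.649, 0.734]
ft_force: [-17.8, -4.4, 16.3]
opening: 0.0295
gripper_force: 40.0
knob h -0.8 p -0.3 q 0.5 mm to-home rot [ 0.0001  0.0014 -0.0005] F tool [ -4.4  -4.1 -23.8] T [ 1.25 -0.85 -0.01] j6 0.30 open 0.0295 t 12.3
```

Run:
```python
from plan import *
M=R.from_rotvec(robot.get_state()["ee_rot"]).as_matrix();k=M@np.array([-.0017,.001,0])*1e3
f=lambda t:-(R.from_rotvec(-n0*t).as_matrix()-np.eye(3))@k
for a,b in((0,.4),(.4,.8),(.8,1.2)):print(f(b)-f(a))
```

```text
[0.64135673 0.03254648 0.44916337]
[ 0.61090083 -0.27445775  0.40696262]
[ 0.48399712 -0.53813114  0.30051143]
```

```bash
python3 -m handwheel '[-0.4,0,0.6,0,0,0,20, 0.2,0,0.1,0.0457,0.0045,-0.0655,20, 0.2,0,0.1,0.0571,0.0056,-0.0819,20, 0.2,0,0.1,0.0571,0.0056,-0.0819,20, 0.2,0,0.1,0.0571,0.0056,-0.0819,20, 0.1,-0.1,0.1,0.0571,0.0056,-0.0819,20, 0,0,0,0,0,0,20, 0,0,0,0,0,0,20]'
python3 -c "from plan import *;rel();rel(1.2-.48)"
```

```text
t: 13.02
position: [0.5151, 0.1553, 0.2742]
ee_rot: [2.597, 1.124, 0.851]
ft_force: [-10.2, -7.0, 8.6]
opening: 0.0295
gripper_force: 40.0
knob h -0.7 p -1.3 q 1.1 mm to-home rot [-0.2735 -0.0249  0.3941] F tool [ -6.9   1.9 -13.3] T [ 0.01 -1.41  0.05] j6 0.79 open 0.0295 t 13.0
knob h -0.7 p -0.6 q 1.5 mm to-home rot [0.0008 0.0017 0.0011] F tool [ -6.9   1.9 -13.3] T [ 0.01 -1.41  0.05] j6 0.79 open 0.0295 t 13.0
```

```bash
python3 -m handwheel '[-0.6,-0.4,0.1,0,0,0,20, 0.1,-0.1,0.1,0.0457,0.0045,-0.0655,20, 0.1,-0.2,0,0.0571,0.0056,-0.0819,20, 0.1,-0.2,0,0.0571,0.0056,-0.0819,20, 0.1,-0.2,0,0.0571,0.0056,-0.0819,20, 0.1,-0.2,0.1,0.0571,0.0056,-0.0819,20, 0,-0.2,0,0.0571,0.0056,-0.0819,20, 0,0,0,0,0,0,20]'
python3 -c "from plan import *;rel(1.2-1.06)"
```

```text
t: 13.68
position: [0.5154, 0.154, 0.2744]
ee_rot: [2.963, 0.346, 0.944]
ft_force: [-3.1, -3.9, 2.6]
opening: 0.0296
gripper_force: 40.0
knob h -0.7 p -0.3 q 2.2 mm to-home rot [-0.0017  0.002   0.0051] F tool [-1.8  3.3 -4.1] T [-0.41 -0.71 -0.04] j6 1.37 open 0.0296 t 13.7
```

```bash
python3 -m handwheel '[0,-0.1,0,0.0286,0.0028,-0.041,20, 0,-0.1,0,0.0286,0.0028,-0.041,20, 0,-0.1,0,0.0286,0.0028,-0.041,20, 0,0,0,0.0171,0.0017,-0.0246,20, 0,0,0,0,0,0,20, 0,0,0,0,0,0,20, 0,0,0,0,0,0,20, 0,0,0,0,0,0,20]'
python3 -c "from plan import *;rel(1.2-1.24)"
```

```text
t: 14.35
position: [0.5155, 0.1537, 0.2744]
ee_rot: [-2.957, -0.085, -0.934]
ft_force: [-2.4, -3.3, 2.9]
opening: 0.0297
gripper_force: 40.0
knob h -0.6 p -0.0 q 2.4 mm to-home rot [0.0015 0.0023 0.0008] F tool [-0.4  3.  -3.9] T [-0.63 -0.58 -0.03] j6 1.54 open 0.0297 t 14.3
```

```bash
python3 -m handwheel '[0,0,0,0.0171,0.0017,-0.0246,20, 0,0,0,0.0171,0.0017,-0.0246,20, 0,0,0,0,0,0,20, 0,0,0,0,0,0,20, 0,0,0,0,0,0,20, 0,0,0,0,0,0,20, 0,0,0,0,0,0,20, 0,0,0,0,0,0,20]'
python3 -c "from plan import *;rel(1.2-1.3)"
```

```text
t: 15.02
position: [0.5155, 0.1536, 0.2745]
ee_rot: [-2.942, 0.004, -0.927]
ft_force: [-3.5, -4.5, 3.6]
opening: 0.0299
gripper_force: 40.0
knob h -0.6 p 0.1 q 2.4 mm to-home rot [0.0017 0.0023 0.0009] F tool [-0.7  4.2 -5.2] T [-0.75 -0.52 -0.04] j6 1.60 open 0.0299 t 15.0
```

```bash
python3 -m handwheel '[0,0,0,0.0171,0.0017,-0.0246,20, 0,0,0,0.0171,0.0017,-0.0246,20, 0,0,0,0,0,0,20, 0,0,0,0,0,0,20, 0,0,0,0,0,0,20, 0,0,0,0,0,0,20, 0,0,0,0,0,0,20, 0,0,0,0,0,0,20]'
python3 -c "from plan import *;rel(1.2-1.36)"
python3 - <<'E'
from w3 import *
c=robot.capture("wrist");np.savez("w4.npz",**c)
cv2.imwrite("pics/w4.png",c["image"][...,::-1])
E
```

```text
t: 15.68
position: [0.5155, 0.1536, 0.2744]
ee_rot: [-2.925, 0.088, -0.919]
ft_force: [-2.8, -5.7, 2.7]
opening: 0.0296
gripper_force: 40.2
knob h -0.7 p 0.1 q 2.4 mm to-home rot [ 0.0036  0.0023 -0.0009] F tool [-0.4  5.5 -4.1] T [-0.79 -0.47 -0.82] j6 1.66 open 0.0296 t 15.7
```

View pics/w4.png

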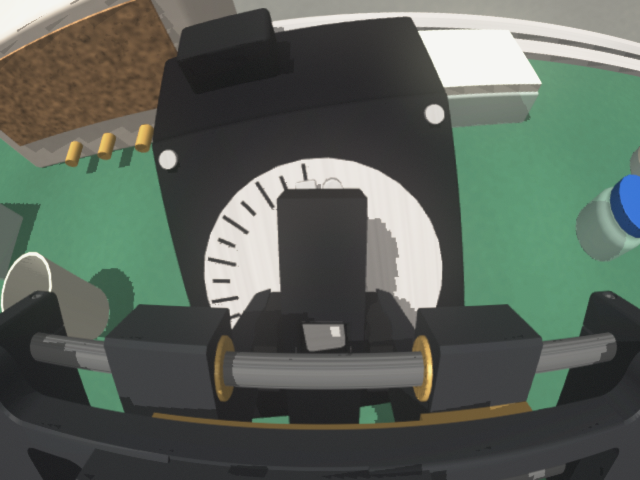

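The wrist torque jumped to -0.82 N m. The picture shows the pointer at (308,186) against the pin at (333,184), so it is at the stop. I relax slightly, let go and back out along the shaft axis.

```bash
python3 -m handwheel '[0,0,0,-0.0114,-0.0011,0.0164,20, 0,0,0,0,0,0,20, 0,0,0,0,0,0,60, 0,0,0,0,0,0,60, 0,0,0,0,0,0,60, 0,0,0,0,0,0,60, 0,0,0,0,0,0,60, 0,0,0,0,0,0,60]'
python3 -m handwheel '[-3,-0.3,4,0,0,0,60, -6,-0.6,8,0,0,0,60, -11,-1.1,16,0,0,0,60, -11,-1.1,16,0,0,0,60, -11,-1.1,16,0,0,0,60, -11,-1.1,16,0,0,0,60, -5,-0.5,8,0,0,0,60, 0,0,0,0,0,0,60]'
python3 - <<'E'
from plan import *
c=robot.capture("wrist");x=c["image"];cv2.imwrite("pics/w5.png",x[...,::-1]);K=c["mtx"];Rm=np.array(c["rotation"]);Rm=R.from_rotvec(Rm).as_matrix() if Rm.size==3 else Rm
v,u=np.mgrid[:480,:640];d=np.c_[u.ravel()-K[0,2],v.ravel()-K[1,2]];r=np.hypot(*d.T)+1e-9;th=r/K[0,0];q=np.c_[d/r[:,None]*np.sin(th)[:,None],np.cos(th)]
P=c["origin"]+(q/q[:,2:]*c["z_map"].ravel()[:,None])@Rm.T-S
h=P@n0*1e3;X=P@up0*1e3;Y=P@le0*1e3;i=(h>35)&(h<60)&(np.hypot(X,Y)<70)&(c["z_map"].ravel()>0)
A=P[i];print("top h med",np.median(h[i]),"spread",np.percentile(h[i],[5,95]),cv2.minAreaRect(np.c_[X[i],Y[i]].astype(np.float32)))
k=(h>-13)&(h<-3)&(np.hypot(X,Y)>30)&(np.hypot(X,Y)<58);a=np.arctan2(Y,X)[k];print("ptr/pin ang",np.histogram(a,bins=np.arange(-.5,.6,.05)))
E
```

```text
t: 16.4
position: [0.515, 0.1542, 0.2738]
ee_rot: [-2.93, 0.063, -0.919]
ft_force: [0.3, 0.2, -1.0]
opening: 0.0597
gripper_force: 0.0
t: 17.07
position: [0.4567, 0.1485, 0.3603]
ee_rot: [-2.928, 0.062, -0.925]
ft_force: [-0.4, 0.6, -0.7]
opening: 0.0601
gripper_force: 0.0
top h med 47.911111807154576 spread [40.04079471 49.02908244] ((-0.4639244079589844, -0.03994941711425781), (30.692790985107422, 111.1180191040039), 84.56018829345703)
ptr/pin ang (array([ 0,  0,  0,  1, 14, 17,  6,  0, 11, 13, 15,  7,  0,  0,  0,  0,  0,
        0,  0,  0,  0]), array([-5.00000000e-01, -4.50000000e-01, -4.00000000e-01, -3.50000000e-01,
       -3.00000000e-01, -2.50000000e-01, -2.00000000e-01, -1.50000000e-01,
       -1.00000000e-01, -5.00000000e-02, -1.11022302e-16,  5.00000000e-02,
        1.00000000e-01,  1.50000000e-01,  2.00000000e-01,  2.50000000e-01,
        3.00000000e-01,  3.50000000e-01,  4.00000000e-01,  4.50000000e-01,
        5.00000000e-01,  5.50000000e-01]))
```

View pics/w5.png

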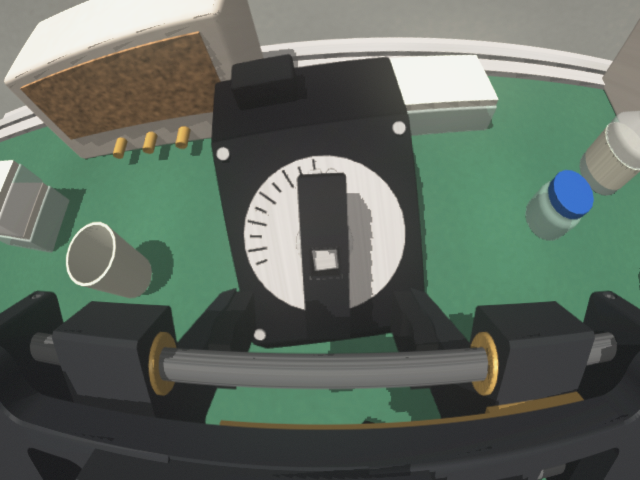

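The knob sits home, with its top 48 mm above the shoulder and centred within 0.5 mm. The pointer measures about 0 rad beside the pin, and the gripper is clear.

```bash
python3 -c "from plan import *;print(robot.job_done())"
```

```text
the job is handed in; nothing more can be done
None
```

The knob is fully home on the shaft and let go, the pointer is against the zero stop (about 0 rad from the camera), and the job is handed in at about 17 s; the hand-in gave no verdict.

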